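Bolt down the vase saddle with a quarter-turn channel nut

TASK

Fasten the vase saddle to the slotted strut where it now sits: take the orange-handled channel bolt from its wooden block, find the oblong hole in the saddle's blue tongue and let the bolt's hammer head down through it into the slot, press it against its spring, turn it a quarter turn either way and let it rise so that the head catches squarely under the strut's lips. Do not drag the saddle along the strut or force the bolt, leave the flask, the jar and the sanding block alone, and let go of the bolt at the end.

Things in the scene. Friction and masses are not known exactly. Their poses are not given: they have to be found in the camera images.
- strut: Steel slotted strut, 300 long (x), 41 wide (y), 41 high, fixed on the table; origin at its underside's centre, z up. Its upward slot, 18 wide, runs the whole length between lips 2.5 thick, whose 2 thick edges are turned down to 7 below the strut's top. Inside width 37, free depth 39. Four lugs 4 high and screw heads (8 high) lie beside it, 110 from the middle, out to 46 from its axis.
- bolt: Loose channel bolt, about 0.17 kg, 68 high, standing in the wooden block; origin at the centre of the head's underside, z up along the shank, x along both head and handle. Hammer head 31 (x) by 15 by 6, with turned-up ends 4 tall (9 wide, from 12.5 to 15.5 off the axis); shank 12 across; spring collar; orange handle 44 (x) by 14 (y), from 30 to 68 above the origin, gripped across its 14.
- bolt_head (a point): On the bolt's axis at the upper face of the head bar, 6 above the bolt's origin; same axes. Caught home, it lies 11 below the tongue's top. To turn, the turned-up ends must pass under the lips: it must be over 15 below the tongue's top. If square within about 15 degrees, the head then rises home when the push is eased, else it hangs on its ends, 4 lower.
- collar (a joint): How far the bolt's dark round collar (40 across, 5 thick) is pushed up the shank, m: 0 free (its underside 14 above the bolt's origin), 0.011 at the solid end. Its spring pushes with about 4 N at 0 and 0.75 N more per mm. On the tongue: over 7 mm (9 N) is needed to turn, 11 mm takes 12 N; caught home it stays at about 3 mm, hung up out of square at 7 mm.
- holder: Fixed wooden block 90 (x) by 60 (y) by 18 high, origin at the centre of its underside; in its middle a pocket 35 by 19, 12 deep, holds the bolt's head, handle along the block's x.
- flask: Loose turquoise flask with copper rims, 86 across, 165 high, on the table; origin at the centre of its foot. A bystander.
- jar: Loose lidded turquoise and copper jar, 76 across, 88 high; origin at the centre of its foot. A bystander.
- sander: Loose wooden sanding block 75 by 40 by 24 high; origin at the centre of its underside. A bystander.
- saddle_dish (a point): On the axis of the saddle's copper dish (88 across, its top 53 above the table), level with the blue tongue's upper side, 45 above the table; x along the strut, z up. The dish rides on the strut and the whole saddle slides along it only if pushed with over 8 N.
- saddle: The saddle; origin 4 below saddle_dish, same axes. From the dish its blue tongue, 4 thick, 41 wide, lies along the strut's top towards -x. Its oblong hole, 36 (x) by 18 (y), is right over the slot, its centre 88 to 112 from the dish's axis: set differently each time (then stiff) and not measured, so look, or feel for it by setting the head down every few mm. The tongue runs 60 past it.
Things that resemble listed ones, but are neither listed nor needed, are in the scene too. What is meant by the bolt is not purple, and is the smaller of those in its own colour.

How it is judged:
On the way, in this order (a step that is already met when the one before it is completed fails the run):
1. the bolt's head has gone through the tongue into the slot, lying along it (z of bolt_head in the frame of strut below 0.039 m and y of bolt_head in the frame of strut between -0.008 and 0.008 m and x of bolt_head in the frame of saddle_dish between -0.13 and -0.07 m and angle between the x axis of bolt and the x axis of strut, either way round below 0.35 rad), for 0.1 s.
2. the head, pressed below the lips, has been turned across the slot (z of bolt_head in the frame of strut below 0.0355 m and y of bolt_head in the frame of strut between -0.008 and 0.008 m and x of bolt_head in the frame of saddle_dish between -0.13 and -0.07 m and angle between the x axis of bolt and the y axis of strut, either way round below 0.35 rad), for 0.1 s.
At the end, for the whole second after the job is handed in: The bolt is released, at rest and upright (7 degrees) in the tongue's hole, its head across the slot (within 17 degrees) and risen home under the lips (head bar 11 mm below the tongue's top, within 2.5 mm; collar held pressed 1.2 to 5 mm), the saddle within 12 mm of its start (angle between the x axis of bolt and the y axis of strut, either way round below 0.3 rad and z of bolt_head in the frame of strut between 0.0315 and 0.0365 m and y of bolt_head in the frame of strut between -0.008 and 0.008 m and x of bolt_head in the frame of saddle_dish between -0.13 and -0.07 m and value of joint collar between 0.0012 and 0.005 m and angle between bolt's own z axis and vertical below 0.12 rad and distance of saddle_dish from where it was at the start of the episode below 0.012 m and linear speed of bolt below 0.02 m/s); the robot touches nothing.
It fails at once if the flask is pushed more than 25 mm or tipped (distance of flask from where it was at the start of the episode above 0.025 m or angle between flask's own z axis and vertical above 0.35 rad).
It fails at once if the jar is pushed more than 25 mm or tipped (distance of jar from where it was at the start of the episode above 0.025 m or angle between jar's own z axis and vertical above 0.35 rad).
It fails at once if the sanding block is pushed more than 25 mm (distance of sander from where it was at the start of the episode above 0.025 m).
It fails at once if the bolt is forced against the strut with more than 60 N (contact force between bolt and strut above 60 N).
It also fails if it takes over 51 s, if anything falls off the work surface, if the arm or the gripper's body presses on something with over 40 N, if the wrist force passes 120 N, or if a joint passes its speed limit or range.

ROBOT

A 7-joint arm with a two-finger parallel gripper is mounted at the origin on the work surface. World frame = base frame: x ahead of the robot, y to its left, z up, the work surface at z = 0. Lengths are in m, angles in rad, forces in N, time in s.
With the tool pointing down it reaches from about 0.35 to 0.9 m from the base axis. Payload 8.1 kg.
Tool frame: the origin (TCP) lies at the very end of the fingers, on their centre line; the grasp point (between the pads) lies 19 mm behind it (ctrl.tcp_to_grasp is the distance from the TCP to the grasp point, in m); z points along the fingers, y is the line along which they close (so a half turn about z gives the same grasp; the last joint's range is limited). The gripper opens to 85 mm and grips with 20 to 120 N. Pads are 22 mm wide; open, the fingers measure 114 mm over their backs; the gripper's body (76 mm by 85 mm) begins 54 mm behind the grasp point. The pads swing forward as they close: fully open they stand 13 mm farther back than shut.
Start: joints at [1.243, 0.434, 0.025, 1.573, -0.012, 1.134, -0.075], TCP at [0.139, -0.609, 0.231] pointing down, gripper open.
Joint ranges: [-2.62, 2.62], [-0.44, 2.09], [-1.27, 1.32], [0.08, 2.57], [-1.32, 4.46], [0.12, 2], [-2.74, 2.74]. Speed limits (rad/s): [2.22, 2.22, 3.01, 3.01, 3.14, 3.14, 3.14].

INTERFACE

Orientations are given as a unit quaternion [w, x, y, z].
In Python, from workcell import ctrl, imaging, close_job gives the robot as it stands.
- The arm moves only by the tool step_arm, never from a script. Its argument "moves" is a list of rows, each a list of 7 numbers: the shift along the tool's x, y, z normalised to -1 to 1, where 1 is 20 mm, then the turn, a rotation vector about the tool's x, y, z normalised to -1 to 1, where 1 is 0.1 rad, then the finger opening in mm, from 0 to 85.4. A call has 1 to 20 rows; each row shifts and turns the commanded pose from where the row before left it, along the tool's axes as they then stand; what a row does not reach is not made up. A row lasts 1/12 s, in which the tool goes at most 41.7 mm and 7.16 degrees, less where a joint would pass 70% of its speed; a pose out of reach is approached as far as the arm can. A call with a number of a shift or a turn outside -1 to 1 is refused whole. A call with a gripper value outside its range is refused whole. The fingers move at their own pace and stop on an object; "grip_force" is the grip in N (left out, the last holds). Time passes only in rows, so rows that do not move let the fingers close. It gives the time, the measured TCP pose, the force, the opening and the grip force at its end, in the units of the state.
- ctrl.get_state(): the state, without advancing time (a new reading comes with each control period).
- imaging.grab_frame(name): name is "scene" or "top" or "wrist"; returns a dict with "frame" (480x640x3 uint8, red, green, blue), "fx", "fy", "cx", "cy" (pixels), "T" (4x4, takes a point from camera to world coordinates). Camera axes: x right, y up, looking along -z (the intrinsics and any distortion apply to the point x, -y, -z); pixel columns grow to the right and rows downward; lengths in m; the calibration is good to about 2 mm. The wrist camera is an equidistant fisheye: a pixel r from the principal point sees the ray r / f radians off the axis. A picture is of the moment at which its call begins. There is no depth.
- close_job(): hands the job in; it is judged then, once.
The state is a dict: "time_s": time; "joints": joint angles; "joint_velocities": joint speeds; "tau": joint torques, N m; "tool_pos": TCP position; "eef_rot": TCP orientation; "force": force on the tool from outside, world axes, zero at the start; "torque": the same for the moment, N m; "gripper_width": finger opening in m; "finger_force": force on a finger pad.
Only numpy, scipy, OpenCV 4.12 (cv2) and the standard library are available. Lean on these libraries where they do the work, as an engineer would, in place of code of your own. Each camera call takes 0.05 s, during which the arm holds its last target. There are 200 camera calls.

## Working session

There is one attempt and no reset: what is moved stays moved. The work goes in short steps, Python scripts to look and compute and a tool call to move; the robot and the scene stay as the last step left them, time stands still between calls to the robot, and variables do not carry over. Pictures are saved under pics/ and viewed, at most 10 in all, crops included, and the job is handed in when it is done.

Besides the shell and the picture viewer there is one more tool, called after ">>>" by a JSON object that holds its "method" and its "body", one argument or row to a line. step_arm: Moves the arm, as the interface text tells. Its arguments: {"type":"object","properties":{"moves":{"type":"array","items":{"type":"array","items":{"type":"number"}}},"grip_force":{"type":"number"}},"required":["moves"]}

```bash
mkdir -p pics; ls; python3 - <<'E'
from workcell import ctrl, imaging
import cv2
s=ctrl.get_state();print({k:s[k] for k in('time_s','tool_pos','eef_rot','force','gripper_width')},ctrl.tcp_to_grasp)
for n in('scene','top'):
    f=imaging.grab_frame(n);cv2.imwrite(f'pics/{n}0.png',f['frame'][:,:,::-1]);print(n,f['fx'],f['fy'],f['cx'],f['cy'],f['T'].round(3).tolist(),[k for k in f])
E
```

```text
pics
{'time_s': 0.0, 'tool_pos': array([ 0.13914278, -0.60880176,  0.23050747]), 'eef_rot': array([-7.69339502e-04,  9.93695618e-01,  1.12108869e-01, -1.70749671e-04]), 'force': array([ 0.25941932,  0.11780989, -0.38217927]), 'gripper_width': 0.0853866412288923} 0.0187
scene 467.30056349932335 467.30056349932335 322.171409447339 228.39457415152862 [[0.966, -0.161, 0.202, 0.725], [0.259, 0.621, -0.74, -0.678], [-0.006, 0.767, 0.642, 0.595], [0.0, 0.0, 0.0, 1.0]] ['frame', 'fx', 'fy', 'cx', 'cy', 'T']
top 575.7650051428076 575.7650051428076 334.4368950610748 249.9977550943177 [[-0.011, 0.977, -0.213, 0.338], [-1.0, -0.013, -0.005, -0.098], [-0.007, 0.213, 0.977, 1.05], [0.0, 0.0, 0.0, 1.0]] ['frame', 'fx', 'fy', 'cx', 'cy', 'T']
```

View pics/top0.png

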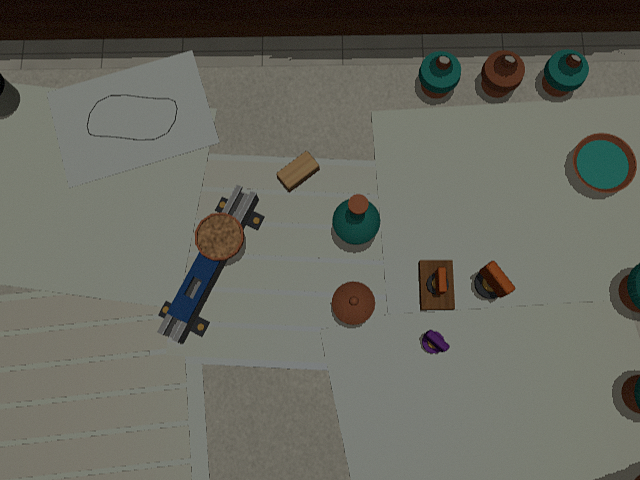

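View pics/scene0.png

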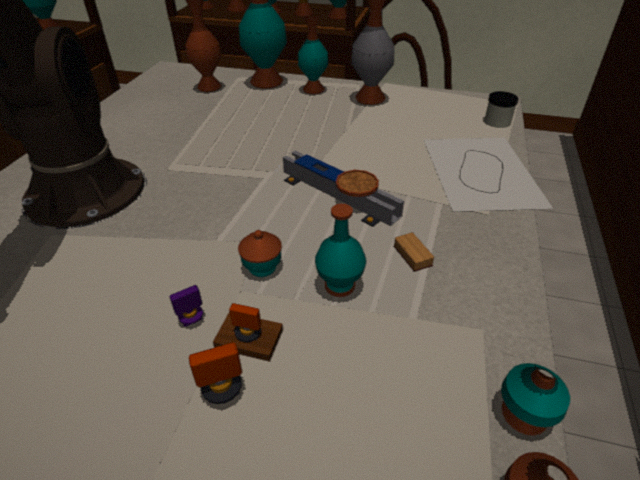

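The top view shows the bolt in its block at (441,282), with a larger orange decoy at (495,280) and a purple one at (433,342). The strut runs from (172,335) to (245,195). The blue tongue's hole is near (195,287) and the dish at (219,236). The scene view agrees. Next I'll measure these.

```bash
cat > h.py <<'E'
import numpy as np, cv2
from workcell import ctrl, imaging
def ray(f,u,v):
    T=f['T'];d=np.array([(u-f['cx'])/f['fx'],-(v-f['cy'])/f['fy'],-1.]);return T[:3,3],T[:3,:3]@d
def plane(f,u,v,z):
    o,d=ray(f,u,v);return o+d*(z-o[2])/d[2]
def proj(f,p):
    q=f['T'][:3,:3].T@(np.array(p)-f['T'][:3,3]);return np.array([f['cx']-f['fx']*q[0]/q[2],f['cy']+f['fy']*q[1]/q[2]])
def tri(f,a,g,b):
    o,d=ray(f,*a);p,e=ray(g,*b);s=np.linalg.lstsq(np.c_[d,-e],p-o,rcond=None)[0]
    x,y=o+d*s[0],p+e*s[1];return (x+y)/2,np.linalg.norm(x-y)
def blobs(f,lo,hi,roi,amin=30):
    x0,y0,x1,y1=roi;m=cv2.inRange(cv2.cvtColor(f['frame'],cv2.COLOR_RGB2HSV),lo,hi)
    k=np.zeros_like(m);k[y0:y1,x0:x1]=m[y0:y1,x0:x1]
    return k,[c for c in cv2.findContours(k,cv2.RETR_CCOMP,cv2.CHAIN_APPROX_NONE)[0] if cv2.contourArea(c)>amin]
E
python3 - <<'E'
from h import *
t=imaging.grab_frame('top');s=imaging.grab_frame('scene')
for n,f,r,rb in(('top',t,(425,255,458,308),(150,230,250,345)),('scene',s,(222,300,268,336),(270,140,360,200))):
    for nm,lo,hi,rr in(('or',(0,150,120),(14,255,255),r),('blue',(100,120,40),(125,255,255),rb)):
        k,cs=blobs(f,lo,hi,rr,8)
        for c in cs:
            print(n,nm,cv2.contourArea(c),cv2.minAreaRect(c),np.mean(c[:,0],0))
# crops
a=cv2.resize(t['frame'][225:345,150:250],None,fx=4,fy=4,interpolation=cv2.INTER_CUBIC)
b=cv2.resize(t['frame'][250:320,410:470],None,fx=4,fy=4,interpolation=cv2.INTER_CUBIC)
o=np.zeros((480,640,3),np.uint8);o[:480,:400]=a;o[:280,400:]=b
cv2.imwrite('pics/crop1.png',np.clip(o[:,:,::-1]*1.8,0,255))
for nm,p in(('tongue? hole',(195,287)),):print(plane(t,*p,.045))
E
```

```text
top or 30.0 ((442.5, 279.0), (20.0, 5.0), 90.0) [441.77941176 277.42647059]
top or 8.5 ((441.7500305175781, 278.75), (3.535533905029297, 2.8284268379211426), 45.0) [441.66666667 278.77777778]
top blue 1448.5 ((192.5703125, 286.9783935546875), (22.926498413085938, 69.71527099609375), 27.897268295288086) [192.9068323  287.04968944]
top blue 234.0 ((192.6955108642578, 287.0709228515625), (11.647058486938477, 22.882352828979492), 28.07248878479004) [192.83333333 287.11111111]
scene or 135.5 ((243.21661376953125, 308.50360107421875), (26.468734741210938, 6.5853190422058105), 12.264774322509766) [243.23728814 308.79661017]
scene blue 463.0 ((317.9414367675781, 166.6268310546875), (46.375770568847656, 12.36221694946289), 24.775142669677734) [318.34693878 167.        ]
scene blue 70.5 ((320.25341796875, 167.1575469970703), (15.098308563232422, 6.203181266784668), 20.556045532226562) [320.25806452 167.        ]
[0.49397491 0.15330691 0.045     ][ WARN:0@1.579] global loadsave.cpp:1063 imwrite_ Unsupported depth image for selected encoder is fallbacked to CV_8U.
```

View pics/crop1.png

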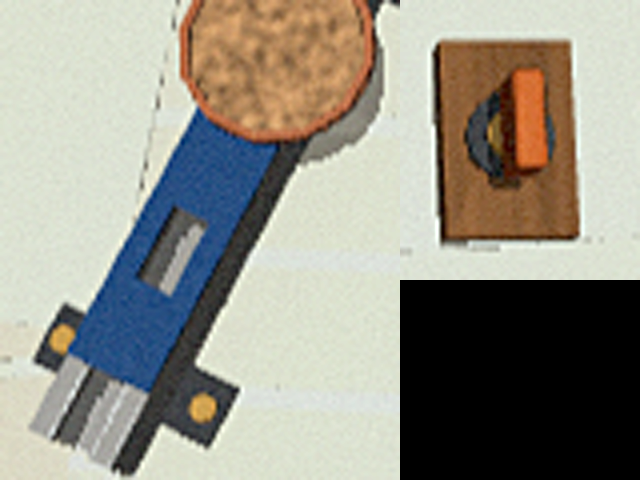

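The crop shows the hole's outline from about (140,205) to (205,295), i.e. top pixel (192.7,287.1), and the bolt's handle top face centred at (442.5,280). The handle is nearly parallel to the block's long edge.

```bash
python3 - <<'E'
from h import *
t=imaging.grab_frame('top');s=imaging.grab_frame('scene')
k,cs=blobs(t,(0,60,20),(25,255,200),(408,250,465,320),300)
c=max(cs,key=cv2.contourArea);r=cv2.minAreaRect(c);B=np.array([plane(t,*p,.018) for p in cv2.boxPoints(r)]);print('block',r,B.mean(0).round(4),np.linalg.norm(np.diff(B,axis=0),axis=1))
e=[B[1]-B[0],B[2]-B[1]];e=max(e,key=np.linalg.norm);print('yaw',np.degrees(np.arctan2(e[1],e[0])))
print('handle top',plane(t,442.5,279.5,.074),plane(s,243.2,308.5,.074),tri(t,(442.5,279.5),s,(243.2,308.5)))
k,cs=blobs(t,(100,120,40),(125,255,255),(150,230,250,345),30)
for c in cs:
    q=cv2.boxPoints(cv2.minAreaRect(c));P=np.array([plane(t,*p,.045) for p in q])
    L=np.linalg.norm(np.diff(P,axis=0),axis=1);e=(P[1]-P[0]) if L[0]>L[1] else P[2]-P[1]
    print('blue',P.mean(0).round(4),L.round(4),np.degrees(np.arctan2(e[1],e[0])))
k,cs=blobs(t,(0,80,50),(18,255,255),(190,205,250,265),300)
c=max(cs,key=cv2.contourArea);(u,v),R=cv2.minEnclosingCircle(c);el=cv2.fitEllipse(c);print('dish',(u,v),R,el,plane(t,*el[0],.053))
print('scene hole',plane(s,320.25,167.1,.045))
E
```

```text
block ((436.11163330078125, 284.514404296875), (50.18781280517578, 34.679927825927734), 87.87889862060547) [ 0.4977 -0.2766  0.018 ] [0.06332882 0.09168424 0.06215253]
yaw 178.92956237760527
handle top [ 0.49718603 -0.27832537  0.074     ] [ 0.49729194 -0.28084634  0.074     ] (array([ 0.49696554, -0.27901408,  0.07206459]), np.float64(0.0012589381732911803))
blue [0.4947 0.1574 0.045 ] [0.1217 0.0421 0.1211] -25.745964959853165
blue [0.4937 0.1575 0.045 ] [0.039  0.0212 0.0389] -26.04161049623779
dish (218.55555725097656, 235.27777099609375) 25.118640899658203 ((218.75381469726562, 236.02748107910156), (46.49633026123047, 48.67622375488281), 58.59315872192383) [0.58408679 0.11254018 0.053     ]
scene hole [0.49409084 0.15477123 0.045     ]
```

>>> {"method": "step_arm", "body": {
  "moves": [
    [0, 0, 0, 0, 0, 0.81, 60],
    [0, 0, 0, 0, 0, 0.81, 45],
    [0, 0, 0, 0, 0, 0.81, 45],
    [0.978, -0.936, 0.05, 0, 0, 0, 45],
    [0.978, -0.936, 0.05, 0, 0, 0, 45],
    [0.978, -0.936, 0.05, 0, 0, 0, 45],
    [0.978, -0.936, 0.05, 0, 0, 0, 45],
    [0.978, -0.936, 0.05, 0, 0, 0, 45],
    [0.978, -0.936, 0.05, 0, 0, 0, 45],
    [0.978, -0.936, 0.05, 0, 0, 0, 45],
    [0.978, -0.936, 0.05, 0, 0, 0, 45],
    [0.978, -0.936, 0.05, 0, 0, 0, 45],
    [0.978, -0.936, 0.05, 0, 0, 0, 45],
    [0.978, -0.936, 0.05, 0, 0, 0, 45],
    [0.978, -0.936, 0.05, 0, 0, 0, 45],
    [0.978, -0.936, 0.05, 0, 0, 0, 45],
    [0.978, -0.936, 0.05, 0, 0, 0, 45],
    [0.978, -0.936, 0.05, 0, 0, 0, 45],
    [0.978, -0.936, 0.05, 0, 0, 0, 45]
  ]
}}

```text
time_s: 1.88
tool_pos: [0.4585, -0.3146, 0.2153]
eef_rot: [0.0, 1.0, -0.009, 0.0]
force: [0.5, 0.2, 0.2]
gripper_width: 0.0451
finger_force: 0.0
```

>>> {"method": "step_arm", "body": {
  "moves": [
    [0.978, -0.936, 1, 0, 0, 0, 45],
    [0.978, -0.936, 1, 0, 0, 0, 45],
    [0, 0, 0.5, 0, 0, 0, 45],
    [0, 0, 0.2, 0, 0, 0, 45],
    [0, 0, 0, 0, 0, 0, 45],
    [0, 0, 0, 0, 0, 0, 45]
  ]
}}

```text
time_s: 2.38
tool_pos: [0.4968, -0.2801, 0.1617]
eef_rot: [0.0, 1.0, -0.01, -0.0]
force: [0.4, 0.5, 0.2]
gripper_width: 0.0452
finger_force: 0.0
```

```bash
python3 - <<'E'
from h import *
w=imaging.grab_frame('wrist');cv2.imwrite('pics/w1.png',w['frame'][:,:,::-1])
s=ctrl.get_state();print(s['tool_pos'],s['eef_rot'],s['joints'].round(3),w['fx'],w['cx'],w['cy'],w['T'].round(3).tolist())
E
```

```text
[ 0.49701698 -0.28021039  0.1620843 ] [ 4.77570182e-04  9.99948568e-01 -1.01267740e-02  2.84231263e-04] [ 0.488  0.418 -0.093  1.789  0.048  0.936 -1.217] 371.64829954431775 326.01418733281844 243.9957388833681 [[-0.021, 0.944, 0.329, 0.581], [-1.0, -0.02, -0.007, -0.282], [0.0, -0.329, 0.944, 0.304], [0.0, 0.0, 0.0, 1.0]]
```

View pics/w1.png

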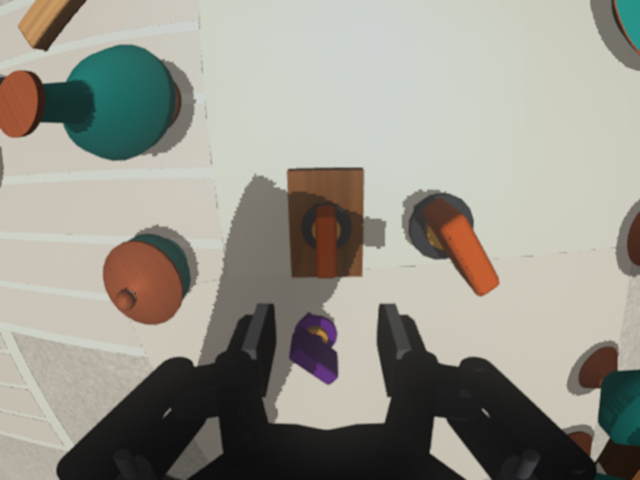

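The wrist view shows the bolt handle at cols 316–336, rows 205–277, centred between the open fingers. The decoy at (460,250) is clear of them.

```bash
cat >> h.py <<'E'
def wplane(f,u,v,z):
    x,y=(u-f['cx'])/f['fx'],(v-f['cy'])/f['fy'];r=np.hypot(x,y)+1e-9
    d=f['T'][:3,:3]@np.array([np.sin(r)*x/r,-np.sin(r)*y/r,-np.cos(r)]);o=f['T'][:3,3]
    return o+d*(z-o[2])/d[2]
E
python3 - <<'E'
from h import *
w=imaging.grab_frame('wrist')
k,cs=blobs(w,(0,170,100),(14,255,255),(305,180,348,290),100)
for c in cs:print(cv2.contourArea(c),cv2.boundingRect(c),cv2.minAreaRect(c))
for p in((317,276),(336,276),(316,212),(336,212)):print(p,wplane(w,*p,.074))
E
```

```text
775.5 (318, 219, 16, 58) ((325.5, 247.5), (57.0, 15.0), 90.0)
(317, 276) [ 0.47746232 -0.27418429  0.074     ]
(336, 276) [ 0.47718384 -0.28710104  0.074     ]
(316, 212) [ 0.52219005 -0.27485127  0.074     ]
(336, 212) [ 0.5219163 -0.2876555  0.074    ]
```

>>> {"method": "step_arm", "body": {
  "moves": [
    [0.08, 0.03, 0.9, 0, 0, 0, 45],
    [0, 0, 0.9, 0, 0, 0, 45],
    [0, 0, 0.9, 0, 0, 0, 45],
    [0, 0, 0.9, 0, 0, 0, 45],
    [0, 0, 0.9, 0, 0, 0, 45],
    [0, 0, 0.8, 0, 0, 0, 45],
    [0, 0, 0.5, 0, 0, 0, 45],
    [0, 0, 0.3, 0, 0, 0, 45],
    [0, 0, 0, 0, 0, 0, 45],
    [0, 0, 0, 0, 0, 0, 45]
  ],
  "grip_force": 60
}}

```text
time_s: 3.32
tool_pos: [0.4994, -0.2799, 0.0399]
eef_rot: [0.0, 1.0, -0.009, 0.0]
force: [-0.1, 0.1, 0.3]
gripper_width: 0.0449
finger_force: 0.0
```

>>> {"method": "step_arm", "body": {
  "moves": [
    [0, 0, 0, 0, 0, 0, 8],
    [0, 0, 0, 0, 0, 0, 8],
    [0, 0, 0, 0, 0, 0, 8],
    [0, 0, 0, 0, 0, 0, 8],
    [0, 0, 0, 0, 0, 0, 8],
    [0, 0, 0, 0, 0, 0, 8],
    [0, 0, 0, 0, 0, 0, 8],
    [0, 0, 0, 0, 0, 0, 8]
  ]
}}

```text
time_s: 3.98
tool_pos: [0.4997, -0.2798, 0.0403]
eef_rot: [0.0, 1.0, -0.009, 0.001]
force: [-0.6, 0.5, 6.2]
gripper_width: 0.0134
finger_force: 59.0
```

>>> {"method": "step_arm", "body": {
  "moves": [
    [0, 0, -0.3, 0, 0, 0, 8],
    [0, 0, -0.5, 0, 0, 0, 8],
    [0, 0, -1, 0, 0, 0, 8],
    [0, 0, -1, 0, 0, 0, 8],
    [0, 0, -1, 0, 0, 0, 8],
    [0, 0, -1, 0, 0, 0, 8],
    [0, 0, -1, 0, 0, 0, 8],
    [0, 0, -1, 0, 0, 0, 8],
    [0, 0, -1, 0, 0, 0, 8],
    [0, 0, -1, 0, 0, 0, 8],
    [0, 0, -1, 0, 0, 0, 8],
    [0, 0, -0.7, 0, 0, 0, 8],
    [0, 0, 0, 0, 0, 0, 8]
  ]
}}

```text
time_s: 5.07
tool_pos: [0.5003, -0.28, 0.2532]
eef_rot: [0.001, 1.0, -0.009, 0.003]
force: [0.6, -1.1, -1.6]
gripper_width: 0.0133
finger_force: 58.4
```

```bash
python3 - <<'E'
from h import *
w=imaging.grab_frame('wrist');cv2.imwrite('pics/w2.png',w['frame'][:,:,::-1])
s=ctrl.get_state();print(s['tool_pos'],s['gripper_width'],s['force'],s['joints'].round(3))
E
```

```text
[ 0.49969098 -0.27968636  0.25120828] 0.013426116394315124 [ 0.62309706  0.86182212 -2.49563609] [ 0.487  0.337 -0.094  1.672  0.034  1.131 -1.205]
```

View pics/w2.png

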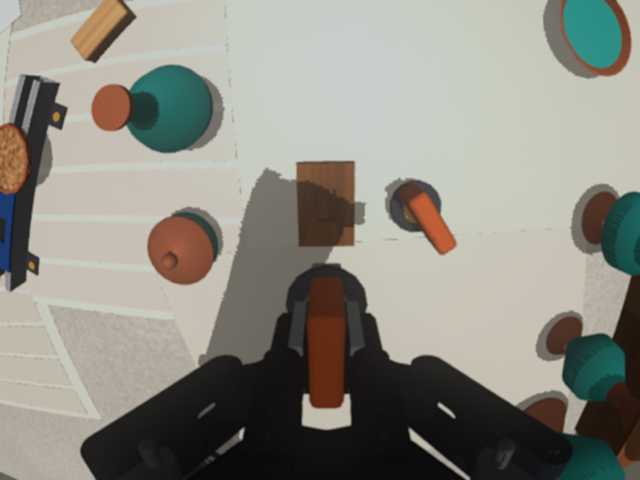

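The bolt is held upright in the fingers, with the handle at cols 307–345 and the block's pocket empty. Now I'll carry it over to the strut.

>>> {"method": "step_arm", "body": {
  "moves": [
    [-0.03, -0.5, 0, 0, 0, 0, 8],
    [-0.03, -1, 0, 0, 0, 0, 8],
    [-0.03, -1, 0, 0, 0, 0, 8],
    [-0.03, -1, 0, 0, 0, 0, 8],
    [-0.03, -1, 0, 0, 0, 0, 8],
    [-0.03, -1, 0, 0, 0, 0, 8],
    [-0.03, -1, 0, 0, 0, 0, 8],
    [-0.03, -1, 0, 0, 0, 0, 8],
    [-0.03, -1, 0, 0, 0, 0, 8],
    [-0.03, -1, 0, 0, 0, 0, 8],
    [-0.03, -1, 0, 0, 0, 0, 8],
    [-0.03, -1, 0, 0, 0, 0, 8],
    [-0.03, -1, 0, 0, 0, 0, 8],
    [-0.03, -1, 0, 0, 0, 0, 8],
    [-0.03, -1, 0, 0, 0, 0, 8],
    [-0.03, -1, 0, 0, 0, 0, 8],
    [-0.03, -1, 0, 0, 0, 0, 8],
    [-0.03, -1, 0, 0, 0, 0, 8],
    [-0.03, -1, 0, 0, 0, 0, 8],
    [-0.03, -1, 0, 0, 0, 0, 8]
  ]
}}

```text
time_s: 6.78
tool_pos: [0.4926, 0.112, 0.2479]
eef_rot: [0.0, 1.0, -0.009, -0.001]
force: [0.3, 0.5, -2.6]
gripper_width: 0.0132
finger_force: 58.5
```

>>> {"method": "step_arm", "body": {
  "moves": [
    [-0.03, -1, 0, 0, 0, 0, 8],
    [-0.03, -1, 0, 0, 0, 0, 8],
    [0, -0.3, 0, 0, 0, 0.8, 8],
    [0, 0, 0, 0, 0, 0.8, 8],
    [0, 0, 0, 0, 0, 0.8, 8],
    [0, 0, 0, 0, 0, 0.8, 8],
    [0, 0, 0, 0, 0, 0.8, 8],
    [0, 0, 0, 0, 0, 0.36, 8],
    [0, 0, 1, 0, 0, 0, 8],
    [0, 0, 1, 0, 0, 0, 8],
    [0, 0, 1, 0, 0, 0, 8],
    [0, 0, 1, 0, 0, 0, 8],
    [0, 0, 0.5, 0, 0, 0, 8],
    [0, 0, 0, 0, 0, 0, 8],
    [0, 0, 0, 0, 0, 0, 8]
  ]
}}

```text
time_s: 8.03
tool_pos: [0.4931, 0.1568, 0.1589]
eef_rot: [0.0, 0.974, -0.225, -0.001]
force: [0.3, 0.7, -0.7]
gripper_width: 0.0129
finger_force: 58.6
```

```bash
python3 - <<'E'
from h import *
w=imaging.grab_frame('wrist');cv2.imwrite('pics/w3.png',w['frame'][:,:,::-1])
s=ctrl.get_state();print(s['tool_pos'],s['eef_rot'].round(4),s['force'],s['joints'].round(3))
t=imaging.grab_frame('top');c=imaging.grab_frame('scene')
a=cv2.resize(t['frame'][180:350,130:270],None,fx=3,fy=3,interpolation=cv2.INTER_CUBIC)[:480,:400]
cv2.imwrite('pics/t3.png',t['frame'][:,:,::-1]);cv2.imwrite('pics/s3.png',cv2.resize(c['frame'][100:230,250:430],None,fx=4,fy=4)[:,:,::-1])
E
```

```text
[0.49381851 0.15707913 0.15971414] [-1.000e-04  9.743e-01 -2.251e-01 -0.000e+00] [ 0.15787889  0.83456104 -0.6719115 ] [-0.217  0.355 -0.25   1.905  0.111  0.894 -2.546]
```

View pics/w3.png

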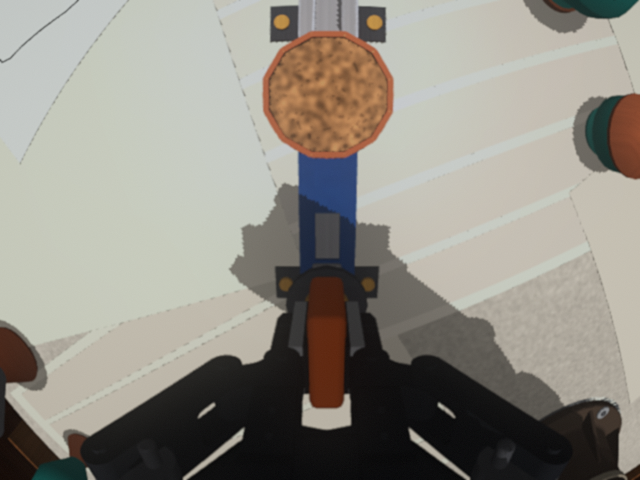

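View pics/s3.png

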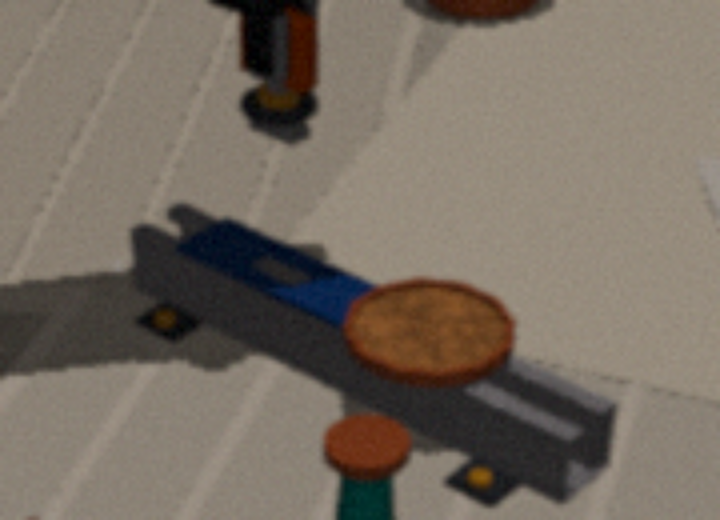

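The wrist view shows the tongue at cols 300–357, the hole at about (327,236), and the dish centred at (328,95). The held bolt hides only what lies below the hole. I'll measure the hole with the wrist camera.

```bash
python3 - <<'E'
from h import *
w=imaging.grab_frame('wrist');s=ctrl.get_state();p=s['tool_pos'];q=s['eef_rot']
hs=cv2.cvtColor(w['frame'],cv2.COLOR_RGB2HSV)
print(hs[180,292:365,1].tolist());print(hs[200:270,327,1].tolist());print(hs[236,296:362].tolist()[::3])
m=cv2.inRange(hs,(100,110,20),(130,255,255));m[:, :280]=0;m[:,380:]=0
yaw=2*np.arctan2(q[2],q[1]);X=np.array([np.cos(yaw),np.sin(yaw)]);Y=np.array([np.sin(yaw),-np.cos(yaw)]);print('yaw',np.degrees(yaw))
def loc(u,v,z):
    d=wplane(w,u,v,z)[:2]-p[:2];return np.round([d@X*1e3,d@Y*1e3],1)
for v in(165,175,190,200):
    c=np.where(m[v])[0];print('edge',v,c.min(),c.max(),loc(c.min()-.5,v,.045),loc(c.max()+.5,v,.045))
for v in(225,232,240,248):
    c=np.where(m[v,300:357]==0)[0]+300
    c=c[(c>305)&(c<350)];print('hole',v,c.min(),c.max(),loc(c.min()-.5,v,.045),loc(c.max()+.5,v,.045))
for u in(320,327,334):
    c=np.where(m[205:275,u]==0)[0]+205;print('hcol',u,c,loc(u,c.min()-.5,.045),loc(u,c.max()+.5,.045))
c=max([c for c in blobs(w,(0,60,40),(20,255,255),(250,20,405,170),500)[1]],key=cv2.contourArea)
print('dish',cv2.boundingRect(c));e=cv2.fitEllipse(cv2.convexHull(c));print(e,loc(*e[0],.053))
E
```

```text
[14, 14, 14, 14, 14, 16, 13, 8, 59, 123, 151, 153, 153, 150, 152, 152, 149, 152, 152, 153, 152, 153, 153, 153, 155, 151, 154, 155, 153, 153, 153, 154, 155, 154, 156, 154, 153, 154, 154, 155, 154, 154, 154, 152, 152, 154, 153, 155, 151, 153, 152, 151, 149, 151, 149, 152, 151, 148, 149, 147, 147, 150, 147, 153, 147, 109, 42, 7, 13, 14, 13, 13, 14]
[161, 161, 161, 166, 161, 163, 159, 158, 147, 129, 126, 128, 128, 116, 66, 17, 3, 3, 7, 10, 10, 10, 10, 3, 3, 7, 7, 7, 10, 7, 3, 3, 7, 3, 3, 7, 3, 7, 7, 7, 7, 10, 7, 7, 7, 7, 7, 3, 4, 7, 10, 4, 7, 4, 0, 7, 4, 7, 8, 35, 98, 132, 118, 63, 16, 7, 8, 9, 8, 15]
[[18, 24, 107], [25, 15, 102], [110, 116, 64], [111, 125, 63], [110, 127, 62], [110, 127, 62], [109, 138, 61], [111, 26, 68], [130, 10, 74], [135, 7, 72], [150, 4, 72], [120, 3, 73], [130, 10, 73], [120, 7, 74], [150, 7, 74], [113, 70, 62], [112, 130, 63], [112, 131, 64], [110, 127, 62], [110, 124, 64], [113, 65, 71], [21, 24, 107]]
yaw -26.030217857438775
edge 165 301 357 [ 52.4 -17. ] [52.4 22.7]
edge 175 301 357 [ 45.3 -17.1] [45.3 22.8]
edge 190 301 356 [ 34.6 -17.3] [34.6 22.2]
edge 20
[... 465 characters left out ...]
0.3  -3.9]
hcol 327 [214 215 216 217 218 219 220 221 222 223 224 225 226 227 228 229 230 231
 232 233 234 235 236 237 238 239 240 241 242 243 244 245 246 247 248 249
 250 251 252 253 254 255 256 257 258 259 260 263 264 265 266 267 268 269
 270 271 272 273 274] [17.4  1.4] [-30.3   1.4]
hcol 334 [214 215 216 217 218 219 220 221 222 223 224 225 226 227 228 229 230 231
 232 233 234 235 236 237 238 239 240 241 242 243 244 245 246 247 248 249
 250 251 252 253 254 255 256 257 258 259 260 263 264 265 266 267 268 269
 270 271 272 273 274] [17.4  6.4] [-30.3   6.7]
dish (264, 33, 131, 127)
((329.3191223144531, 96.0983657836914), (128.66685485839844, 131.51551818847656), 94.22431182861328) [99.8  3. ]
```

```bash
python3 - <<'E'
from h import *
w=imaging.grab_frame('wrist');s=ctrl.get_state();p=s['tool_pos'];q=s['eef_rot']
yaw=2*np.arctan2(q[2],q[1]);X=np.array([np.cos(yaw),np.sin(yaw)]);Y=np.array([np.sin(yaw),-np.cos(yaw)])
def loc(u,v,z):
    d=wplane(w,u,v,z)[:2]-p[:2];return np.round([d@X*1e3,d@Y*1e3],1)
m=cv2.inRange(cv2.cvtColor(w['frame'],cv2.COLOR_RGB2HSV),(0,130,40),(15,255,255))
z=p[2]+.0337
for v in(300,330,360,390,400):
    c=np.where(m[v,290:360])[0]+290;print(v,c.min(),c.max(),loc(c.min()-.5,v,z),loc(c.max()+.5,v,z))
c=np.where(m[265:420,326])[0]+265;print(c.min(),c.max(),loc(326,c.min(),z),loc(326,c.max(),z))
g=cv2.cvtColor(w['frame'],cv2.COLOR_RGB2GRAY);print(g[270:310,326].tolist())
d=w['T'][:3,3]-np.r_[p];print('cam',d[:2]@X,d[:2]@Y,d[2])
# collar dark outline below handle: rows 255-285
for v in(268,274,280):print(v,g[v,275:380:3].tolist())
E
```

```text
300 308 344 [26.4 -5.3] [26.4  7. ]
330 306 346 [14.5 -6.2] [14.5  7.9]
360 308 344 [ 1.5 -5.9] [1.5 7.6]
390 309 343 [-13.3  -5.9] [-13.3   7.5]
400 311 342 [-18.7  -5.2] [-18.7   7.3]
277 406 [34.7  0.9] [-22.    0.8]
[33, 34, 33, 34, 34, 33, 33, 36, 42, 41, 41, 41, 43, 41, 42, 40, 42, 42, 40, 42, 41, 43, 41, 40, 42, 42, 41, 41, 40, 42, 41, 41, 40, 40, 41, 40, 41, 40, 40, 41]
cam 0.083913695748102 0.0010840638876595358 0.14295630314979502
268 [110, 50, 48, 49, 48, 46, 48, 47, 46, 40, 38, 35, 33, 33, 27, 29, 28, 30, 29, 27, 29, 32, 31, 34, 36, 36, 37, 41, 44, 43, 44, 44, 44, 46, 45]
274 [111, 44, 42, 38, 38, 39, 38, 39, 34, 31, 30, 35, 35, 32, 34, 32, 31, 34, 32, 33, 33, 33, 35, 33, 32, 28, 33, 34, 35, 37, 35, 37, 38, 40, 37]
280 [111, 50, 43, 67, 72, 62, 42, 34, 34, 35, 36, 34, 38, 40, 43, 42, 42, 41, 43, 41, 42, 40, 38, 34, 34, 35, 33, 32, 32, 37, 56, 66, 64, 44, 37]
```

>>> {"method": "step_arm", "body": {
  "moves": [
    [-0.04, 0.06, 0.9, 0, 0, 0, 8],
    [0, 0, 0.9, 0, 0, 0, 8],
    [0, 0, 0.9, 0, 0, 0, 8],
    [0, 0, 0.6, 0, 0, 0, 8],
    [0, 0, 0.3, 0, 0, 0, 8],
    [0, 0, 0, 0, 0, 0, 8],
    [0, 0, 0, 0, 0, 0, 8]
  ]
}}

```text
time_s: 8.87
tool_pos: [0.493, 0.1561, 0.0878]
eef_rot: [-0.0, 0.974, -0.225, 0.0]
force: [0.7, 0.5, -1.7]
gripper_width: 0.0132
finger_force: 58.6
```

```bash
python3 - <<'E'
from h import *
w=imaging.grab_frame('wrist');s=ctrl.get_state();print(s['tool_pos'],s['force'],s['joints'][6])
c=imaging.grab_frame('scene')
a=np.clip(w['frame'][130:350,220:440].astype(float)*2,0,255).astype(np.uint8)
b=np.clip(c['frame'][110:210,270:370].astype(float)*2,0,255).astype(np.uint8)
o=np.zeros((440,800,3),np.uint8);o[:,:440]=cv2.resize(a,(440,440));o[:360,440:]=cv2.resize(b,(360,360),interpolation=cv2.INTER_CUBIC)
cv2.imwrite('pics/w4.png',o[:,:,::-1])
E
```

```text
[0.49323183 0.15626962 0.08820295] [ 0.0854469  -0.33693831 -1.3007295 ] -2.582614636228019
```

View pics/w4.png

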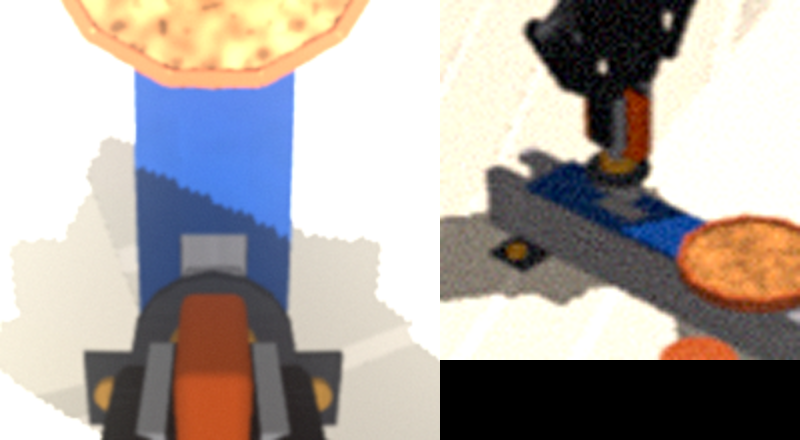

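The wrist crop shows the hole centred at col 213, against the collar at 215, the handle at 214 and the tongue at about 214.5, so the bolt is laterally aligned within 0.5 mm. I'll check the hole's +x edge (frame row ~247) once, then lower.

```bash
python3 - <<'E'
from h import *
w=imaging.grab_frame('wrist');s=ctrl.get_state();p=s['tool_pos'];q=s['eef_rot']
yaw=2*np.arctan2(q[2],q[1]);X=np.array([np.cos(yaw),np.sin(yaw)]);Y=np.array([np.sin(yaw),-np.cos(yaw)])
def loc(u,v,z):
    d=wplane(w,u,v,z)[:2]-p[:2];return np.round([d@X*1e3,d@Y*1e3],1)
hs=cv2.cvtColor(w['frame'],cv2.COLOR_RGB2HSV);c=hs[235:270,326];print([tuple(map(int,x)) for x in c])
for v in(246,247,248):print(loc(326,v,.045))
for u in(310.5,342.5):print(loc(u,252,.045))
print(p,loc(326,265.5,p[2]-.0343+.010))
E
```

```text
[(111, 147, 64), (109, 147, 64), (110, 147, 64), (110, 150, 63), (111, 143, 64), (111, 145, 65), (110, 149, 65), (111, 147, 64), (110, 147, 64), (110, 147, 64), (109, 146, 63), (110, 126, 67), (111, 74, 69), (120, 21, 74), (135, 7, 75), (130, 10, 75), (120, 7, 74), (140, 10, 74), (130, 10, 75), (140, 10, 75), (130, 10, 75), (135, 14, 75), (135, 7, 74), (128, 14, 75), (135, 7, 74), (130, 10, 74), (130, 10, 74), (135, 8, 68), (120, 9, 59), (120, 10, 51), (130, 19, 40), (120, 23, 33), (120, 32, 32), (120, 16, 32), (130, 22, 35)]
[18.1  0.8]
[17.6  0.8]
[17.   0.8]
[14.7 -7.5]
[14.7  9.6]
[0.49331371 0.15625798 0.08828432] [14.8  0.8]
```

>>> {"method": "step_arm", "body": {
  "moves": [
    [-0.02, 0.01, 0.3, 0, 0, 0, 8],
    [0, 0, 0.2, 0, 0, 0, 8],
    [0, 0, 0.15, 0, 0, 0, 8],
    [0, 0, 0.1, 0, 0, 0, 8],
    [0, 0, 0, 0, 0, 0, 8],
    [0, 0, 0, 0, 0, 0, 8]
  ]
}}

```text
time_s: 9.52
tool_pos: [0.4926, 0.1557, 0.0722]
eef_rot: [0.0, 0.974, -0.225, 0.0]
force: [3.7, -2.3, -4.2]
gripper_width: 0.0132
finger_force: 58.5
```

>>> {"method": "step_arm", "body": {
  "moves": [
    [0.08, 0, 0, 0, 0, 0, 8],
    [0, 0, 0, 0, 0, 0, 8],
    [0, 0, 0, 0, 0, 0, 8]
  ]
}}

```text
time_s: 9.77
tool_pos: [0.493, 0.1554, 0.0722]
eef_rot: [0.0, 0.974, -0.225, -0.001]
force: [0.1, 0.1, -1.4]
gripper_width: 0.013
finger_force: 58.6
```

>>> {"method": "step_arm", "body": {
  "moves": [
    [0.02, 0, 0.15, 0, 0, 0, 8],
    [0, 0, 0.15, 0, 0, 0, 8],
    [0, 0, 0, 0, 0, 0, 8],
    [0, 0, 0, 0, 0, 0, 8],
    [0, 0, 0, 0, 0, 0, 8]
  ]
}}

```text
time_s: 10.18
tool_pos: [0.4938, 0.1551, 0.0662]
eef_rot: [0.0, 0.974, -0.225, -0.0]
force: [-0.7, -0.1, -2.3]
gripper_width: 0.0131
finger_force: 58.6
```

>>> {"method": "step_arm", "body": {
  "moves": [
    [0, 0, 0.12, 0, 0, 0, 8],
    [0, 0, 0.12, 0, 0, 0, 8],
    [0, 0, 0.12, 0, 0, 0, 8],
    [0, 0, 0.12, 0, 0, 0, 8],
    [0, 0, 0, 0, 0, 0, 8],
    [0, 0, 0, 0, 0, 0, 8],
    [0, 0, 0, 0, 0, 0, 8],
    [0, 0, 0, 0, 0, 0, 8]
  ]
}}

```text
time_s: 10.85
tool_pos: [0.4942, 0.1553, 0.0571]
eef_rot: [-0.0, 0.974, -0.225, 0.0]
force: [-1.5, -0.3, 8.2]
gripper_width: 0.0131
finger_force: 60.2
```

>>> {"method": "step_arm", "body": {
  "moves": [
    [0, 0, 0.09, 0, 0, 0, 8],
    [0, 0, 0, 0, 0, 0, 8],
    [0, 0, 0, 0, 0, 0, 8],
    [0, 0, 0, 0, 0, 0, 8]
  ],
  "grip_force": 80
}}

```text
time_s: 11.18
tool_pos: [0.4942, 0.1553, 0.0554]
eef_rot: [-0.0, 0.974, -0.225, 0.0]
force: [-2.5, 0.1, 9.5]
gripper_width: 0.0126
finger_force: 80.8
```

>>> {"method": "step_arm", "body": {
  "moves": [
    [0, 0, 0, 0, 0, -0.8, 8],
    [0, 0, 0, 0, 0, -0.8, 8],
    [0, 0, 0, 0, 0, -0.8, 8],
    [0, 0, 0, 0, 0, -0.8, 8],
    [0, 0, 0, 0, 0, -0.8, 8],
    [0, 0, 0, 0, 0, -0.8, 8]
  ]
}}

```text
time_s: 11.68
tool_pos: [0.4952, 0.1559, 0.0558]
eef_rot: [-0.001, 1.0, 0.015, 0.001]
force: [0.2, 0.9, 9.3]
gripper_width: 0.0128
finger_force: 80.8
```

>>> {"method": "step_arm", "body": {
  "moves": [
    [0, 0, 0, 0, 0, -0.8, 8],
    [0, 0, 0, 0, 0, -0.8, 8],
    [0, 0, 0, 0, 0, -0.8, 8],
    [0, 0, 0, 0, 0, -0.8, 8],
    [0, 0, 0, 0, 0, -0.8, 8],
    [0, 0, 0, 0, 0, -0.8, 8],
    [0, 0, 0, 0, 0, -0.8, 8],
    [0, 0, 0, 0, 0, -0.8, 8],
    [0, 0, 0, 0, 0, -0.8, 8],
    [0, 0, 0, 0, 0, -0.8, 8],
    [0, 0, 0, 0, 0, -0.8, 8],
    [0, 0, 0, 0, 0, -0.8, 8],
    [0, 0, 0, 0, 0, -0.8, 8],
    [0, 0, 0, 0, 0, -0.5, 8],
    [0, 0, 0, 0, 0, 0, 8],
    [0, 0, 0, 0, 0, 0, 8],
    [0, 0, 0, 0, 0, 0, 8],
    [0, 0, 0, 0, 0, 0, 8]
  ]
}}

```text
time_s: 13.18
tool_pos: [0.4951, 0.1558, 0.0557]
eef_rot: [0.0, 0.848, 0.529, 0.001]
force: [-1.2, 0.5, 9.2]
gripper_width: 0.0129
finger_force: 80.9
```

>>> {"method": "step_arm", "body": {
  "moves": [
    [0, 0, -0.1, 0, 0, 0, 8],
    [0, 0, -0.1, 0, 0, 0, 8],
    [0, 0, -0.1, 0, 0, 0, 8],
    [0, 0, -0.03, 0, 0, 0, 8],
    [0, 0, 0, 0, 0, 0, 8],
    [0, 0, 0, 0, 0, 0, 8],
    [0, 0, 0, 0, 0, 0, 8]
  ]
}}

```text
time_s: 13.77
tool_pos: [0.4949, 0.1557, 0.0619]
eef_rot: [0.0, 0.848, 0.529, 0.001]
force: [2.8, 2.3, 4.3]
gripper_width: 0.0128
finger_force: 80.2
```

>>> {"method": "step_arm", "body": {
  "moves": [
    [0, 0, 0, 0, 0, 0, 18],
    [0, 0, 0, 0, 0, 0, 28],
    [0, 0, 0, 0, 0, 0, 36],
    [0, 0, 0, 0, 0, 0, 36],
    [0, 0, -0.3, 0, 0, 0, 36],
    [0, 0, -0.8, 0, 0, 0, 36],
    [0, 0, -1, 0, 0, 0, 36],
    [0, 0, -1, 0, 0, 0, 36],
    [0, 0, -1, 0, 0, 0, 36],
    [0, 0, -1, 0, 0, 0, 36],
    [0, 0, 0, 0, 0, 0, 36]
  ]
}}

```text
time_s: 14.68
tool_pos: [0.4955, 0.1562, 0.1673]
eef_rot: [0.001, 0.848, 0.529, 0.002]
force: [1.2, -0.1, -0.4]
gripper_width: 0.036
finger_force: 0.0
```

```bash
python3 - <<'E'
from h import *
w=imaging.grab_frame('wrist');s=ctrl.get_state();print(s['tool_pos'],s['force'])
c=imaging.grab_frame('scene')
a=w['frame'][60:480,110:530];b=np.clip(c['frame'][110:210,270:370].astype(float)*2,0,255).astype(np.uint8)
o=np.zeros((420,800,3),np.uint8);o[:,:420]=np.clip(a*1.5,0,255);o[:380,420:]=cv2.resize(b,(380,380),interpolation=cv2.INTER_CUBIC)
cv2.imwrite('pics/w5.png',o[:,:,::-1])
q=s['eef_rot'];yaw=2*np.arctan2(q[2],q[1]);print(np.degrees(yaw))
for lo,hi,rr,z,n in (((0,60,40),(20,255,255),(110,60,530,480),.053,'or'),):
    for k in blobs(w,lo,hi,rr,400)[1]:
        e=cv2.minAreaRect(k);B=np.array([wplane(w,*x,.079) for x in cv2.boxPoints(e)]);print(e,B.mean(0).round(4),np.degrees(np.arctan2(*(B[1]-B[0])[1::-1])),np.linalg.norm(np.diff(B,axis=0),axis=1).round(3))
t=imaging.grab_frame('top')
k=max(blobs(t,(0,80,50),(18,255,255),(190,205,250,265),300)[1],key=cv2.contourArea);print('dish top',cv2.boundingRect(k))
E
```

```text
[0.49491968 0.15565791 0.16555031] [-0.69163817 -0.0039363  -0.34902712]
63.914721796526294
((325.5, 254.0), (78.0, 31.0), 90.0) [0.4927 0.1528 0.079 ] -26.164151809478902 [0.02  0.056 0.022]
((453.5, 237.0), (110.0, 107.0), 90.0) [0.5786 0.123  0.079 ] -23.961148662420587 [0.076 0.084 0.085]
dish top (195, 212, 49, 49)
```

View pics/w5.png

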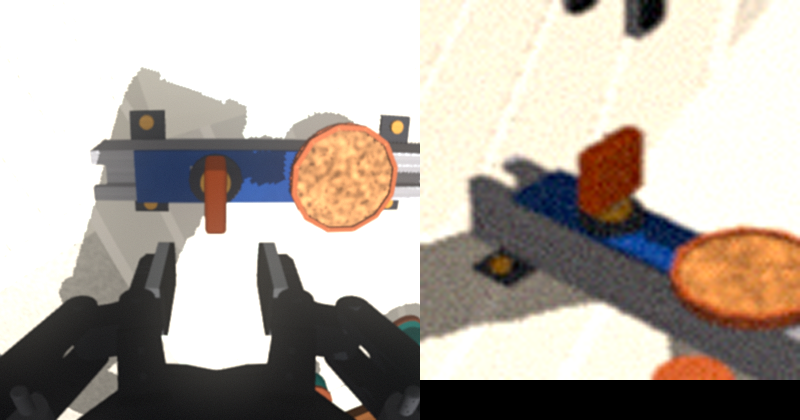

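The bolt stands upright and across the slot: its handle is at crop (215,195), square to the tongue, and the collar sits on the tongue. The dish hasn't moved and the gripper is clear. On easing off, the force fell to about 6 N at the home height, which matches a collar pressed 3 mm. Handing the job in.

```bash
python3 -c "
from workcell import close_job
print(close_job())"
```

```text
the job is handed in; nothing more can be done
None
```

The job is handed in, with no verdict returned: the bolt is through the tongue, turned a quarter turn, risen to the home height by TCP height and spring force, and released, with the dish where it started in the top view.

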